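# Slide the rice carton home into the packet corner

### The job

Push the blue rice carton across the worktop until it is home in the corner of the packet rail: its long side flat against the pale wooden back rail and its end against the green end stop, wherever that is fitted. Only push it gently with the fingertips or the outside of the fingers, leaving it lying flat on the worktop; do not pinch it, lift it or tip it. Leave the glass bowl, the oil cruet and the pepper mill where they stand.

Things in the scene. Friction and masses are not known exactly. Their poses are not given: they have to be found in the camera images.
- carton: blue cardboard carton (red patches, a white disc, white ends), 66 mm (x) by 180 mm (y) by 50 mm (z), about 0.2 to 0.4 kg, loose, lying flat, slides under a push of a few newtons; origin at the centre of its underside, y along its length, z up. It starts on the robot's side of the rail, free of it and of the end stop, turned up to 0.3 rad from parallel; its +x long side faces the rail
- rail: pale wooden back rail fixed to the worktop, 18 mm (x) by 560 mm (y) by 40 mm high; origin at the centre of its underside, y along its length, its -x face (9 mm from the origin) looks towards the robot and is the face the carton goes against; turned up to 0.15 rad about the vertical
- end_stop: bright green block fixed to the worktop, 94 mm (x) by 15 mm (y) by 40 mm high, square to the rail and standing against its -x face near one end, either the left (+y) or the right (-y); origin at the centre of its underside, axes parallel to the rail's; its face towards the rail's middle (7.5 mm from the origin) is the one that the carton's end goes against
- bowl: small open clear-glass bowl, 90 mm across the rim, 42 mm high, loose, 0.25 kg, standing in front of the rail near the end that has no end stop; origin at the centre of its underside; must stay put
- cruet: amber glass conical oil cruet, 72 mm across the foot, 150 mm high, loose, 0.4 kg, standing to the left or right of the work; origin at the centre of its underside; must stay put
- mill: turned brown wooden pepper mill, 52 mm across the foot, 130 mm high, loose, 0.22 kg, standing on the other side from the cruet; origin at the centre of its underside; must stay put
Not all that is in view belongs to the job. Several things look just like the carton: the one meant starts nearest to the robot's base.

How it is judged:
By the outcome, as a careful person would: the job done as asked, in the order asked, and still so for the second after the job is handed in, with the robot touching nothing.
It also fails if it takes over 72 s, if anything falls off the work surface, if the arm or the gripper's body presses on something with over 40 N, if the wrist force passes 120 N, or if a joint passes its speed limit or range.

### The arm

A 7-joint arm with a two-finger parallel gripper is mounted at the origin on the work surface. World frame = base frame: x ahead of the robot, y to its left, z up, the work surface at z = 0. Lengths are in mm, angles in rad, forces in N, time in s.
With the tool pointing down it reaches from about 400 to 875 mm from the base axis. Payload 4.4 kg.
Tool frame: the origin (TCP) lies midway between the tips of the shut fingers; the grasp point (between the pads) lies 19 mm behind it; z points along the fingers, y is the line along which they close (so a half turn about z gives the same grasp; the last joint's range is limited). The gripper opens to 85 mm and grips with 20 to 120 N. Pads are 22 mm wide; open, the fingers measure 114 mm over their backs; the gripper's body (76 mm by 85 mm) begins 54 mm behind the grasp point. The pads swing forward as they close: fully open they stand 13 mm farther back than shut.
Start: joints at [-1.413, 0.628, 0.038, 1.517, -0.027, 0.996, -0.02], TCP at [144.232, 633.81, 191.313] pointing down, gripper open.
Joint ranges: [-3.06, 3.06], [-0.37, 2.12], [-1.25, 1.32], [0.18, 2.47], [-1.1, 4.24], [0.23, 1.98], [-2.94, 2.94]. Speed limits (rad/s): [2.57, 2.57, 3.14, 3.14, 3.14, 3.14, 3.14].

### API

Orientations are given as [roll, pitch, yaw] about the fixed x, y, z axes, in that order (R = Rz(yaw) Ry(pitch) Rx(roll)).
In Python, from cell import ctrl gives the robot as it stands.
- The arm moves only by the shell command python3 -m crank 'ROWS' [OPENING]. ROWS is JSON, a list that holds one entry, the list of rows, each a list of 4 numbers: the shift along the tool's x, y, z normalised to -1 to 1, where 1 is 2.5 cm, then the turn about the tool's z normalised to -1 to 1, where 1 is 0.08 rad. In form: [[[dx, dy, dz, turn], ...]]. A call has 1 to 12 rows; each row shifts and turns the commanded pose from where the row before left it, along the tool's axes as they then stand; what a row does not reach is not made up. A row lasts 1/12 s, in which the tool goes at most 41.7 mm and 7.16 degrees, less where a joint would pass 70% of its speed; a pose out of reach is approached as far as the arm can. A call with a number of a shift or a turn outside -1 to 1 is refused whole. A call with a gripper value outside its range is refused whole. OPENING is the closure, from -1 (fully open) to 1 (shut), set as the call begins (- or left out, the last holds). The fingers move at their own pace and stop on an object; the grip force is fixed at half the most. Time passes only in rows, so rows that do not move let the fingers close. It gives the time, the measured TCP pose, the force, the opening and the grip force at its end, in the units of the state.
- ctrl.read_state(): the state, without advancing time (a new reading comes with each control period).
- ctrl.get_image(name): name is "scene" or "side" or "wrist"; returns a dict with "img" (420x560x3 uint8, red, green, blue), "intrinsics" (3x3 intrinsics, pixels), "extrinsics" (4x4, takes a point from camera to world coordinates). Camera axes: x right, y up, looking along -z (the intrinsics and any distortion apply to the point x, -y, -z); pixel columns grow to the right and rows downward; lengths in mm; the calibration is good to about 2 mm. A picture is of the moment at which its call begins. There is no depth.
- ctrl.finish_job(): hands the job in; it is judged then, once.
Trained networks look in the newest picture that a camera, given by its name, has taken for a name from the list of things; names that differ only in an ending like _2 or _b are one class to them, and where a whole thing is asked for, a point or a joint stands for the part that bears it (a point fixed in the world has none). Each returns a list of dicts, best first, with "confidence" (0 to 1); they miss things now and then, are a little off and sometimes report something else, mostly with a low value. They report only what shows in the picture. A call takes as long as a camera call. They do not tell look-alikes from the thing itself.
- ctrl.find_in(camera, target): "position" ([row, column] in pixels, amid what is visible of it).
- ctrl.trace(camera, target): "mask" (420x560 bool, what is visible of it) and "position" ([row, column] in pixels, amid what is visible of it).
- ctrl.place_of(camera, target): "position" ([row, column] in pixels: a listed point, or the origin of a listed thing).
The state is a dict: "clock": time; "qpos": joint angles; "qd": joint speeds; "tau": joint torques, N m; "eef_pos": TCP position; "tool_rot": TCP orientation; "force": force on the tool from outside, world axes, zero at the start; "torque": the same for the moment, N m; "width": finger opening in mm; "gripper_force": force on a finger pad.
Only numpy, scipy, OpenCV 4.12 (cv2) and the standard library are available. Lean on these libraries where they do the work, as an engineer would, in place of code of your own. Each camera call takes 0.05 s, during which the arm holds its last target. There are 200 camera calls.

## Working session

There is one attempt and no reset: what is moved stays moved. The work goes in short steps, Python scripts to look and compute and a shell command to move; the robot and the scene stay as the last step left them, time stands still between calls to the robot, and variables do not carry over. Pictures are saved under pics/ and viewed, at most 10 in all, crops included, and the job is handed in when it is done.

```bash
mkdir -p pics; python3 - <<'E'
from cell import ctrl
import cv2,numpy as np
s=ctrl.read_state();print({k:np.round(v,3).tolist() for k,v in s.items()})
a=[]
for n in("scene","side"):
    d=ctrl.get_image(n);cv2.imwrite(f"pics/{n}0.png",d["img"][:,:,::-1])
    print(n,d["intrinsics"],np.round(d["extrinsics"],3),[k for k in d])
    for t in("carton","rail","end_stop","bowl","cruet","mill"):
        print(t,[(np.round(p["position"]).tolist(),round(p["confidence"],2)) for p in ctrl.place_of(n,t)])
E
```

```text
{'clock': 0.0, 'qpos': [-1.413, 0.629, 0.038, 1.518, -0.027, 0.996, -0.02], 'qd': [-0.0, -0.002, 0.002, -0.0, -0.0, -0.001, -0.0], 'tau': [0.002, -56.34, 1.226, -19.344, 0.011, 0.01, -0.0], 'eef_pos': [144.063, 633.111, 190.388], 'tool_rot': [-3.14, -0.0, 2.918], 'force': [0.691, 0.101, 0.004], 'torque': [0.007, -0.009, -0.015], 'gripper_force': 0.0, 'width': 85.515}
scene [[457.87951908   0.         279.31309581]
 [  0.         457.87951908 206.50628695]
 [  0.           0.           1.        ]] [[-6.840000e-01 -5.960000e-01  4.200000e-01  1.120423e+03]
 [ 7.290000e-01 -5.620000e-01  3.900000e-01  5.091480e+02]
 [ 4.000000e-03  5.740000e-01  8.190000e-01  1.053502e+03]
 [ 0.000000e+00  0.000000e+00  0.000000e+00  1.000000e+00]] ['img', 'intrinsics', 'extrinsics']
carton [([211.0, 289.0], 0.94), ([348.0, 387.0], 0.57)]
rail [([242.0, 266.0], 0.72)]
end_stop [([283.0, 363.0], 0.79)]
bowl [([177.0, 206.0], 0.72)]
cruet [([275.0, 414.0], 0.75)]
mill [([132.0, 208.0], 0.72)]
side [[507.35093505   0.         271.84570022]
 [  0.         507.35093505 211.22105775]
 [  0.           0.           1.        ]] [[ 8.37000e-01  3.16000e-01 -4.47000e-01 -8.77010e+01]
 [-5.47000e-01  5.11000e-01 -6.64000e-01 -9.50435e+02]
 [ 1.80000e-02  8.00000e-01  6.00000e-01  9.24628e+02]
 [ 0.00000e+00  0.00000e+00  0.00000e+00  1.00000e+00]] ['img', 'intrinsics', 'extrinsics']
carton [([149.0, 232.0], 0.87), ([219.0, 268.0], 0.6)]
rail [([207.0, 298.0], 0.59)]
end_stop [([175.0, 234.0], 0.76)]
bowl [([262.0, 350.0], 0.66)]
cruet [([170.0, 196.0], 0.85)]
mill [([310.0, 338.0], 0.62)]
```

View pics/scene0.png

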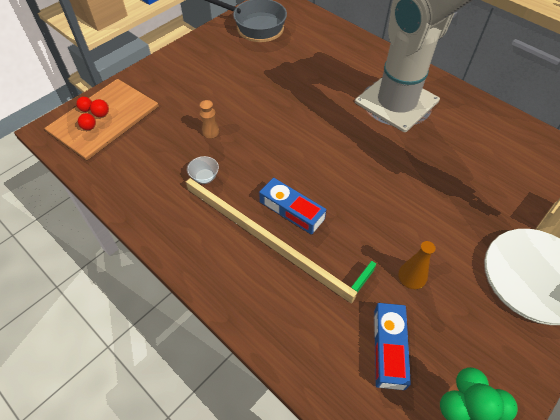

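View pics/side0.png

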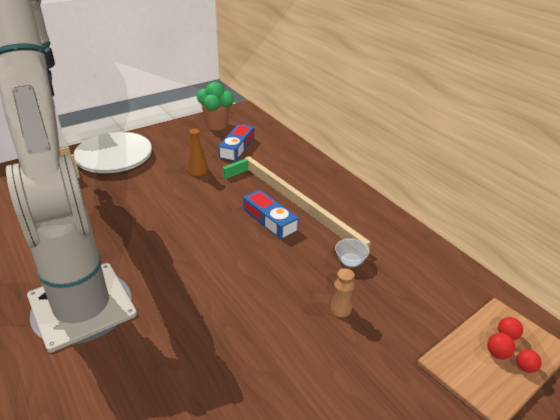

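```bash
cat > h.py <<'E'
from cell import ctrl
import cv2,numpy as np
def ray(d,rc,z=0):
    K,E=d["intrinsics"],d["extrinsics"]
    v=np.array([(rc[1]-K[0,2])/K[0,0],-(rc[0]-K[1,2])/K[1,1],-1])
    v=E[:3,:3]@v; o=E[:3,3]
    return (o+v*(z-o[2])/v[2])
def proj(d,P):
    K,E=d["intrinsics"],d["extrinsics"]
    p=(np.atleast_2d(P)-E[:3,3])@E[:3,:3]
    return np.c_[K[0,2]+K[0,0]*p[:,0]/-p[:,2],K[1,2]+K[1,1]*p[:,1]/p[:,2]]  # u,v
E
python3 - <<'E'
from h import *
for n in("scene","side"):
    d=ctrl.get_image(n)
    for t in("carton","rail","end_stop","bowl","cruet","mill"):
        print(n,t,[np.round(ray(d,p["position"])).tolist() for p in ctrl.place_of(n,t)])
E
```

```text
scene carton [[579.0, 51.0, 0.0], [697.0, 460.0, 0.0]]
scene rail []
scene end_stop [[608.0, 322.0, 0.0]]
scene bowl [[656.0, -218.0, 0.0], [509.0, 394.0, 0.0]]
scene cruet [[510.0, 404.0, 0.0]]
scene mill [[520.0, -351.0, 0.0]]
side carton [[695.0, 457.0, 0.0], [562.0, 37.0, 0.0]]
side rail [[688.0, 57.0, 0.0]]
side end_stop [[607.0, 309.0, 0.0]]
side bowl [[656.0, -228.0, -0.0]]
side cruet [[504.0, 369.0, 0.0], [605.0, 318.0, 0.0]]
side mill [[522.0, -344.0, 0.0]]
```

Two look-alikes: the carton at scene (205,293)/side (213,270), about 577 mm from the base, and one at scene (347,392)/side (142,237), about 830 mm away. The first is nearer the base and lies on the robot's side of the rail, so it is the one meant. The stop is at the left (+y) end, with the bowl at the right. Next I fit poses to the masks and crop to confirm.

```bash
cat >> h.py <<'E'
from scipy.optimize import minimize
def boxmask(d,p,sz):
    x,y,a=p; c,s=np.cos(a),np.sin(a)
    P=[[x+c*i*sz[0]/2-s*j*sz[1]/2,y+s*i*sz[0]/2+c*j*sz[1]/2,z] for i in(-1,1) for j in(-1,1) for z in(0,sz[2])]
    m=np.zeros((840*2,560*4),np.uint8)[:1680]
    h=cv2.convexHull(np.float32(proj(d,P)*4+1.5).reshape(-1,1,2))
    cv2.fillConvexPoly(m,np.int32(np.round(h)),1); return m>0
def fit(views,sz,p0):
    ms=[(d,cv2.resize(m.astype(np.uint8),(2240,1680),interpolation=cv2.INTER_NEAREST)>0) for d,m in views]
    def f(p):
        l=0
        for d,m in ms:
            b=boxmask(d,p,sz); l+=1-(b&m).sum()/max(1,(b|m).sum())
        return l/len(ms)
    best=None
    for k in range(2):
        p0=np.array(p0,float); S=np.vstack([p0,p0+[15,0,0],p0+[0,15,0],p0+[0,0,.12]])
        r=minimize(f,p0,method="Nelder-Mead",options=dict(initial_simplex=S,xatol=.1,fatol=1e-5)); p0=r.x
    return r.x,r.fun
def near(cam,d,t,xy,tol=70):
    for p in ctrl.trace(cam,t):
        if np.hypot(*(ray(d,p["position"],20)[:2]-xy))<tol: return p["mask"]
E
python3 - <<'E'
from h import *
T={"carton":((66,180,50),(570,44),(570,44,0)),"rail":((18,560,40),(672,57),(680,57,-.1)),"end_stop":((94,15,40),(607,315),(607,315,-.1))}
V={t:[] for t in T}
for n in("scene","side"):
    d=ctrl.get_image(n)
    if n=="scene": cv2.imwrite("pics/crop.png",cv2.resize(d["img"][150:400,170:450,::-1],None,fx=2.2,fy=2.2))
    for t in T:
        m=near(n,d,t,T[t][1],100)
        if m is not None: V[t].append((d,m)); print(n,t,m.sum())
for t in T:
  for v in [V[t]]+[[q] for q in V[t]]: print(t,len(v),np.round(fit(v,T[t][0],T[t][2])[0],3),np.round(fit(v,T[t][0],T[t][2])[1],3))
E
```

```text
scene carton 1896
scene rail 2329
scene end_stop 288
side carton 1560
side rail 1722
side end_stop 326
carton 2 [5.68369e+02 4.00410e+01 1.03000e-01] 0.063
carton 1 [5.65423e+02 4.08030e+01 1.04000e-01] 0.06
carton 1 [5.70049e+02 3.96360e+01 9.10000e-02] 0.034
rail 2 [6.8672e+02 5.8070e+01 8.6000e-02] 0.161
rail 1 [6.84404e+02 5.51100e+01 8.10000e-02] 0.104
rail 1 [6.88484e+02 6.00270e+01 8.40000e-02] 0.171
end_stop 2 [6.09466e+02 3.15362e+02 6.70000e-02] 0.182
end_stop 1 [5.96837e+02 3.15137e+02 8.90000e-02] 0.218
end_stop 1 [6.10687e+02 3.13133e+02 9.10000e-02] 0.074
```

View pics/crop.png

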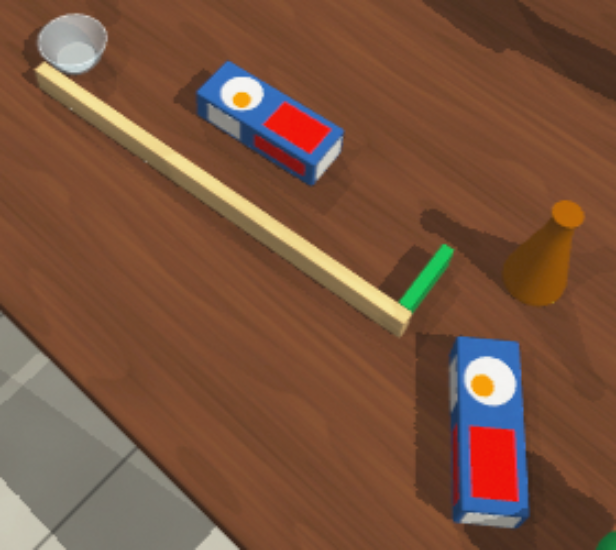

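The crop confirms it: the near carton at crop (270,120), with disc, red patch and white ends, is the one on the robot's side of the rail. The far one at crop (488,430) lies beyond the stop.

In the rail frame the carton sits at x' -119, y' -8 and needs to reach x' -42, y' +165. The plan is to push it to the rail with the open fingers, then along to the stop with the shut fingers.

```bash
python3 -m crank '[[[0,0,0,-0.77],[0,0,0,-0.77],[0,0,0,-0.77],[0,0,0,-0.77],[0,0,0,-0.77],[-0.45,-0.95,0,0],[-0.45,-0.95,0,0],[-0.45,-0.95,0,0],[-0.45,-0.95,0,0],[-0.45,-0.95,0,0],[-0.45,-0.95,0,0],[-0.45,-0.95,0,0]]]' -1
python3 -m crank '[[[-0.45,-0.95,0,0],[-0.45,-0.95,0,0],[-0.45,-0.95,0,0],[-0.45,-0.95,0,0],[-0.45,-0.95,0,0],[-0.45,-0.95,0,0],[-0.45,-0.95,0,0],[-0.45,-0.95,0,0],[-0.45,-0.95,0,0],[-0.45,-0.95,0,0],[-0.45,-0.95,0,0],[-0.45,-0.95,0,0]]]'
```

```text
clock: 2.8
eef_pos: [237.3, 473.7, 191.5]
tool_rot: [3.141, 0.0, -3.057]
force: [-0.0, 0.5, -0.2]
width: 85.1
gripper_force: 0.0
clock: 3.8
eef_pos: [395.9, 201.1, 191.6]
tool_rot: [3.141, 0.001, -3.057]
force: [1.1, 0.9, 0.6]
width: 85.5
gripper_force: 0.0
```

```bash
python3 -m crank '[[[-0.48,-1,0,0],[-0.48,-1,0,0],[-0.48,-1,0,0],[-0.48,-1,0,0],[-0.48,-1,0,0],[-0.48,-1,0,0],[-0.48,-1,0,0],[0,0,1,0],[0,0,1,0],[0,0,1,0],[0,0,1,0]]]'
python3 -m crank '[[[0,0,1,0],[0,0,1,0],[0,0,0.8,0],[0,0,0.4,0],[0,0,0,0]]]'
```

```text
clock: 4.72
eef_pos: [494.1, 34.6, 90.6]
tool_rot: [3.141, 0.001, -3.058]
force: [-0.3, 0.7, 1.0]
width: 85.2
gripper_force: 0.0
clock: 5.13
eef_pos: [492.2, 34.7, 9.6]
tool_rot: [-3.142, -0.004, -3.057]
force: [-0.0, 0.3, -0.1]
width: 85.9
gripper_force: 0.0
```

```bash
python3 -m crank '[[[-0.4,0,0,0],[-0.3,0,0,0],[-0.2,0,0,0],[-0.2,0,0,0],[-0.2,0,0,0],[-0.2,0,0,0],[-0.2,0,0,0],[-0.2,0,0,0],[-0.2,0,0,0],[-0.2,0,0,0],[-0.2,0,0,0],[-0.2,0,0,0]]]'
python3 -m crank '[[[-0.2,0,0,0],[-0.2,0,0,0],[-0.2,0,0,0],[-0.2,0,0,0]]]'
python3 - <<'E'
from h import *
V=[]
for n in("scene","side"):
    d=ctrl.get_image(n); m=near(n,d,"carton",(610,45),80)
    if n=="scene": cv2.imwrite("pics/s1.png",cv2.resize(d["img"][120:330,150:450,::-1],None,fx=2,fy=2))
    if m is not None: V.append((d,m))
for v in [V]+[[q] for q in V]: print(np.round(fit(v,(66,180,50),(610,45,.08))[0],3))
E
```

```text
clock: 6.13
eef_pos: [561.3, 40.5, 11.2]
tool_rot: [3.142, -0.0, -3.057]
force: [0.6, -0.0, 0.2]
width: 85.7
gripper_force: 0.0
clock: 6.47
eef_pos: [581.2, 42.3, 11.3]
tool_rot: [3.142, -0.0, -3.057]
force: [-0.2, 1.1, -0.1]
width: 85.3
gripper_force: 0.0
[5.68401e+02 4.22330e+01 8.90000e-02]
[5.65893e+02 4.24970e+01 1.05000e-01]
[5.69971e+02 4.05740e+01 6.70000e-02]
```

View pics/s1.png

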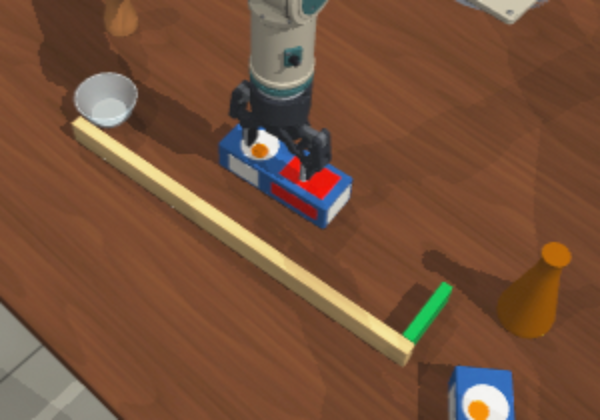

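The carton at crop (285,180) has not moved and the fingertips, at crop (252,140) and (312,175), show over its top. I check where the TCP really is.

```bash
python3 - <<'E'
from h import *
s=ctrl.read_state(); p=s["eef_pos"]; print(np.round(p,1),np.round(s["qpos"],3),np.round(s["force"],1))
ims=[]
for n in("scene","side"):
    d=ctrl.get_image(n); im=cv2.resize(d["img"][:,:,::-1],None,fx=4,fy=4)
    R=cv2.Rodrigues(np.array([0,0,.084]))[0]
    for z,c in((0,(0,255,0)),(13,(0,255,255)),(60,(255,0,255))):
        for q in (-43,0,43):
            u=proj(d,p+R@[0,q,0]+[0,0,z])[0]; cv2.circle(im,tuple(int(round(a*4)) for a in u),4,c,-1)
    u=proj(d,p)[0]*4; x,y=int(u[0]),int(u[1]); 
    ims.append(im[max(0,y-300):y+240,x-195:x+195][:540])
    cv2.imwrite(f"pics/{n}2.png",im)
h=min(i.shape[0] for i in ims); cv2.imwrite("pics/tcp.png",np.hstack([i[-h:] for i in ims]))
E
```

```text
[580.6  42.2  11.2] [-0.132  0.781  0.018  1.846 -0.026  0.515  1.558] [-0.5  0.3  0. ]
```

View pics/tcp.png

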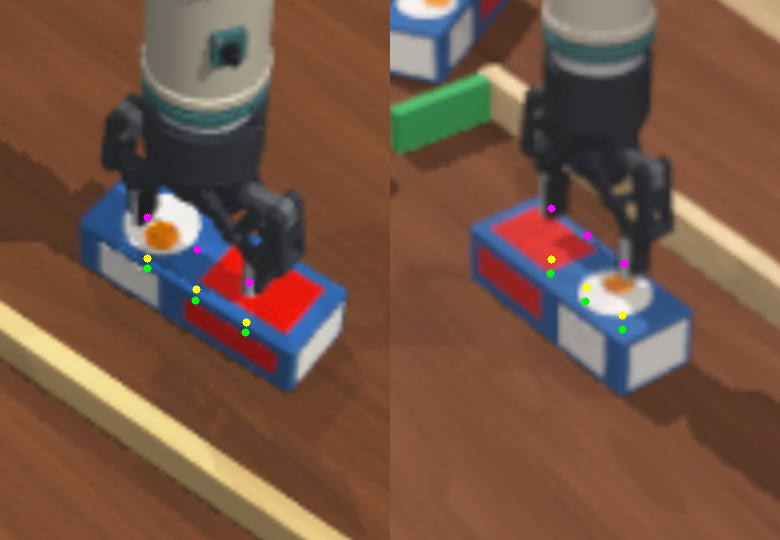

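The overlay shows the real fingertips (panel (250,295) and (627,270)) near z≈64, about 40 mm higher than the reported TCP implies. x and y agree. So the fingers passed over the carton without touching it. I back off, lower by about 40 mm more and check again.

```bash
python3 -m crank '[[[0.8,0,0,0],[0.8,0,0,0],[0.8,0,0,0],[0.8,0,0,0],[0.6,0,0,0],[0,0,0.4,0],[0,0,0.4,0],[0,0,0.3,0],[0,0,0,0],[0,0,0,0]]]'
python3 - <<'E'
from h import *
s=ctrl.read_state(); p=s["eef_pos"]; print(np.round(p,1),np.round(s["force"],1))
ims=[]
for n in("scene","side"):
    d=ctrl.get_image(n); im=cv2.resize(d["img"][:,:,::-1],None,fx=4,fy=4,interpolation=cv2.INTER_CUBIC)
    R=cv2.Rodrigues(np.array([0,0,.084]))[0]
    for z,c in((0,(0,255,0)),(25,(0,255,255)),(50,(255,0,255))):
        for q in (-43,43):
            g=p*1; g[2]=z
            u=proj(d,g+R@[0,q,0])[0]; cv2.circle(im,tuple(int(round(a*4)) for a in u),3,c,-1)
    u=proj(d,g)[0]*4; x,y=int(u[0]),int(u[1])
    ims.append(cv2.resize(im[y-200:y+150,x-200:x+200],(400,350)))
cv2.imwrite("pics/tcp2.png",np.hstack(ims))
E
```

```text
clock: 7.6
eef_pos: [486.5, 34.2, -17.1]
tool_rot: [-3.142, -0.001, -3.057]
force: [0.1, 0.0, 0.0]
width: 85.4
gripper_force: 0.0
[486.5  34.2 -17.1] [0.1 0.  0. ]
```

View pics/tcp2.png

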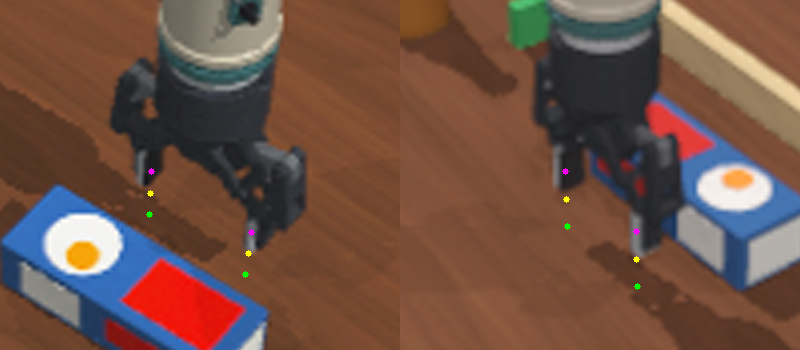

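The tips, at panel (250,252) and (640,255), are now at z≈28. I go 10 mm lower and push.

```bash
python3 -m crank '[[[0,0,0.4,0],[-0.4,0,0,0],[-0.4,0,0,0],[-0.3,0,0,0],[-0.2,0,0,0],[-0.2,0,0,0],[-0.2,0,0,0],[-0.2,0,0,0],[-0.2,0,0,0],[-0.2,0,0,0],[-0.2,0,0,0],[-0.2,0,0,0]]]'
python3 -m crank '[[[-0.2,0,0,0],[-0.2,0,0,0],[-0.2,0,0,0],[-0.2,0,0,0],[-0.2,0,0,0],[-0.2,0,0,0]]]'
python3 - <<'E'
from h import *
V=[]
for n in("scene","side"):
    d=ctrl.get_image(n); m=near(n,d,"carton",(620,45),80)
    if m is not None: V.append((d,m))
for v in [V]+[[q] for q in V]: print(np.round(fit(v,(66,180,50),(620,45,.08))[0],3))
E
```

```text
clock: 8.7
eef_pos: [553.9, 39.8, -26.3]
tool_rot: [-3.142, -0.0, -3.058]
force: [-1.3, -0.3, -1.0]
width: 85.3
gripper_force: 0.7
clock: 9.2
eef_pos: [583.8, 42.4, -26.2]
tool_rot: [3.142, -0.0, -3.057]
force: [-0.7, -0.8, -0.1]
width: 85.4
gripper_force: 0.7
[6.26115e+02 4.41540e+01 9.60000e-02]
[6.24412e+02 4.47660e+01 6.90000e-02]
[6.32133e+02 4.22920e+01 3.40000e-02]
```

```bash
python3 -m crank '[[[-0.15,0,0,0],[-0.15,0,0,0],[-0.15,0,0,0],[-0.1,0,0,0]]]'
python3 -m crank '[[[-0.06,0,0,0],[-0.06,0,0,0]]]'
python3 -m crank '[[[-0.06,0,0,0],[-0.06,0,0,0]]]'
```

```text
clock: 9.73
eef_pos: [597.1, 43.5, -26.2]
tool_rot: [3.142, -0.0, -3.057]
force: [-2.3, -0.5, 2.7]
width: 84.9
gripper_force: 1.6
clock: 9.9
eef_pos: [599.7, 43.8, -26.3]
tool_rot: [3.142, -0.001, -3.057]
force: [-3.3, -0.9, 2.2]
width: 85.1
gripper_force: 1.6
clock: 10.07
eef_pos: [602.9, 44.0, -26.3]
tool_rot: [3.142, -0.0, -3.057]
force: [-2.7, 0.1, 1.9]
width: 85.5
gripper_force: 1.4
```

```bash
python3 -m crank '[[[-0.06,0,0,0],[-0.06,0,0,0]]]'
python3 -m crank '[[[-0.06,0,0,0],[-0.06,0,0,0]]]'
```

```text
clock: 10.23
eef_pos: [602.7, 44.0, -26.6]
tool_rot: [-3.141, -0.006, -3.057]
force: [-11.2, -1.0, 6.7]
width: 85.4
gripper_force: 5.4
clock: 10.4
eef_pos: [602.3, 44.0, -26.9]
tool_rot: [-3.142, -0.013, -3.057]
force: [-16.1, -0.8, 11.3]
width: 85.3
gripper_force: 8.1
```

The force rises against the rail at x≈602.7, so the carton is seated. Next I go round to its right-hand (-y) end with the fingers shut.

```bash
python3 -m crank '[[[0.5,0,0,0],[0.9,0,-0.3,0],[0.5,0,-0.3,0],[0,-0.9,0,0],[0,-0.9,0,0],[0,-0.9,0,0],[0,-0.9,0,0],[0,-0.9,0,0],[0,-0.8,0,0],[0,0,0,0]]]' 1
python3 -m crank '[[[-0.7,0,0,0],[-0.7,0,0,0],[-0.7,0,0,0],[-0.7,0,0,0],[-0.7,0,0,0],[0,0,0,0]]]'
python3 - <<'E'
from h import *
V=[];ims=[]
s=ctrl.read_state(); p=s["eef_pos"]
for n in("scene","side"):
    d=ctrl.get_image(n); m=near(n,d,"carton",(640,50),80)
    if m is not None: V.append((d,m))
    im=cv2.resize(d["img"][:,:,::-1],None,fx=3,fy=3,interpolation=cv2.INTER_CUBIC)
    for z,c in((0,(0,255,0)),(20,(0,255,255))):
        u=proj(d,[p[0],p[1],z])[0]*3; cv2.circle(im,(int(u[0]),int(u[1])),3,c,-1)
    x,y=int(u[0]),int(u[1]); ims.append(im[y-250:y+250,x-200:x+200])
cv2.imwrite("pics/e.png",np.hstack(ims))
for v in [V]+[[q] for q in V]: print(np.round(fit(v,(66,180,50),(640,45,.08))[0],3))
E
```

```text
clock: 11.23
eef_pos: [574.7, -98.3, -10.8]
tool_rot: [-3.137, 0.004, -3.064]
force: [0.9, -0.5, 0.6]
width: -0.1
gripper_force: 0.0
clock: 11.73
eef_pos: [665.5, -82.4, -10.7]
tool_rot: [3.142, 0.008, -3.056]
force: [1.4, -0.7, -0.0]
width: -0.1
gripper_force: 0.0
[6.43988e+02 4.55170e+01 4.20000e-02]
[ 6.39976e+02  4.43690e+01 -6.00000e-03]
[6.4657e+02 4.5698e+01 6.0000e-02]
```

View pics/e.png

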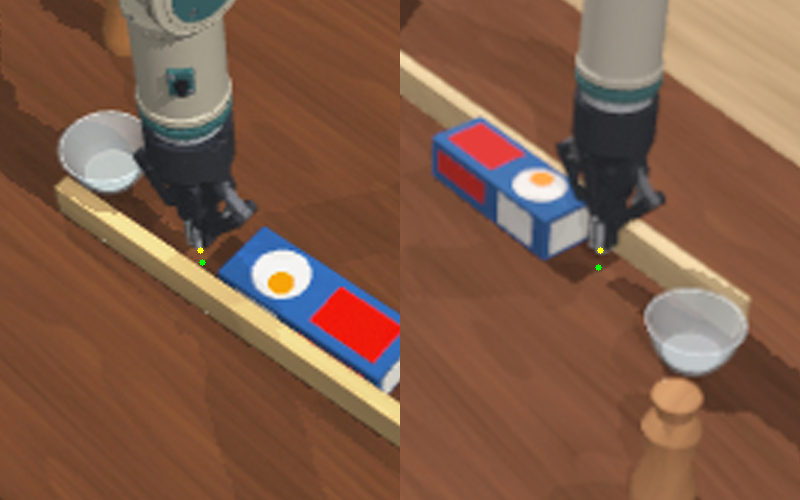

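The carton lies along the rail. The fingertips, at panel (200,248) and (600,248), are at z≈20 behind its end and about 9 mm too close to the rail, so I shift them 12 mm back and push along.

```bash
python3 -m crank '[[[0.48,0,0,0],[0,0.4,0,0],[0,0.3,0,0],[0,0.2,0,0],[0,0.2,0,0],[0,0.25,0,0],[0,0.25,0,0],[0,0.25,0,0],[0,0.25,0,0],[0,0.25,0,0],[0,0.25,0,0],[0,0.25,0,0]]]'
python3 -m crank '[[[0,0.25,0,0],[0,0.25,0,0],[0,0.25,0,0],[0,0.25,0,0],[0,0.25,0,0],[0,0.25,0,0],[0,0.25,0,0],[0,0.25,0,0]]]'
python3 - <<'E'
from h import *
V=[]
for n in("scene","side"):
    d=ctrl.get_image(n); m=near(n,d,"carton",(635,150),120)
    if m is not None: V.append((d,m))
for v in [V]+[[q] for q in V]: print(np.round(fit(v,(66,180,50),(635,150,.08))[0],3))
E
```

```text
clock: 12.93
eef_pos: [642.0, -13.9, -11.1]
tool_rot: [-3.141, 0.0, -3.058]
force: [0.2, -2.8, 2.6]
width: -0.2
gripper_force: 1.7
clock: 13.6
eef_pos: [637.7, 36.3, -11.2]
tool_rot: [-3.142, -0.0, -3.057]
force: [0.1, -4.0, 2.0]
width: 0.0
gripper_force: 1.7
[6.36588e+02 1.39471e+02 4.80000e-02]
[ 6.32758e+02  1.38206e+02 -8.00000e-03]
[ 6.26219e+02  1.43991e+02 -1.47000e-01]
```

```bash
python3 -m crank '[[[0,0.25,0,0],[0,0.25,0,0],[0,0.25,0,0],[0,0.25,0,0],[0,0.25,0,0],[0,0.25,0,0],[0,0.25,0,0],[0,0.25,0,0],[0,0.2,0,0],[0,0.2,0,0]]]'
python3 -m crank '[[[0,0.12,0,0],[0,0.12,0,0]]]'
python3 -m crank '[[[0,0.12,0,0],[0,0.12,0,0]]]'
```

```text
clock: 14.63
eef_pos: [632.6, 96.2, -11.2]
tool_rot: [3.142, -0.0, -3.057]
force: [0.2, -2.0, -1.2]
width: -0.0
gripper_force: 0.7
clock: 14.8
eef_pos: [632.2, 101.8, -11.2]
tool_rot: [-3.142, -0.0, -3.057]
force: [0.3, -2.4, -0.8]
width: -0.1
gripper_force: 0.8
clock: 14.97
eef_pos: [631.8, 107.3, -11.2]
tool_rot: [-3.141, 0.0, -3.058]
force: [1.1, -1.5, -0.4]
width: 0.1
gripper_force: 0.8
```

```bash
python3 - <<'E'
from h import *
ims=[]
for n in("scene","side"):
    d=ctrl.get_image(n)
    im=cv2.resize(d["img"][:,:,::-1],None,fx=3,fy=3,interpolation=cv2.INTER_CUBIC)
    u=proj(d,[640,230,20])[0]*3; x,y=int(u[0]),int(u[1]); ims.append(im[y-250:y+250,x-200:x+200])
    V=[(d,near(n,d,"carton",(635,200),120))]
    if V[0][1] is not None: print(np.round(fit(V,(66,180,50),(632,210,.08))[0],3))
cv2.imwrite("pics/f.png",np.hstack(ims))
E
```

```text
[6.23365e+02 2.08732e+02 9.20000e-02]
[6.32813e+02 2.09136e+02 7.00000e-02]
```

View pics/f.png

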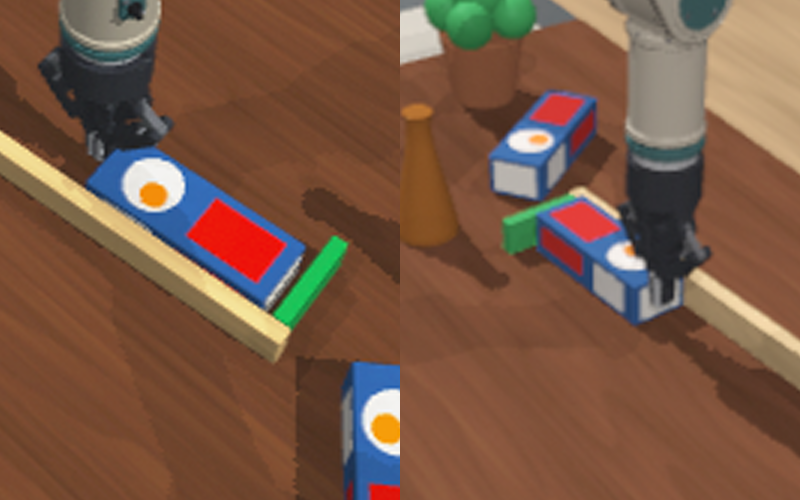

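The carton is along the rail with about 10 mm left to the green stop (gap near panel (285,285)). I keep pushing until the force rises.

```bash
python3 -m crank '[[[0,0.12,0,0],[0,0.12,0,0]]]'
python3 -m crank '[[[0,0.08,0,0],[0,0.08,0,0]]]'
python3 -m crank '[[[0,0.06,0,0],[0,0.06,0,0]]]'
```

```text
clock: 15.33
eef_pos: [631.5, 112.4, -11.0]
tool_rot: [-3.141, 0.0, -3.058]
force: [0.3, -2.4, 1.2]
width: -0.1
gripper_force: 1.3
clock: 15.5
eef_pos: [631.0, 117.0, -11.0]
tool_rot: [-3.141, 0.0, -3.058]
force: [0.6, -2.1, 1.8]
width: 0.1
gripper_force: 1.4
clock: 15.67
eef_pos: [631.0, 117.2, -11.0]
tool_rot: [-3.138, -0.0, -3.059]
force: [1.2, -9.0, 2.2]
width: 0.0
gripper_force: 4.7
```

```bash
python3 -m crank '[[[0,0.06,0,0],[0,0.04,0,0]]]'
python3 -m crank '[[[0,-0.4,0,0],[0,-0.4,0,0],[0.8,0,0,0],[0.8,0,0,0],[0.8,0,0,0],[0.8,0,0,0],[0,0.9,0,0],[0,0.9,0,0],[0,0.9,0,0],[0,0.9,0,0],[0,0.9,0,0],[0,0.3,0,0]]]'
python3 -m crank '[[[0,0,0,0],[0,0,0,0],[0,0,0.3,0],[0,0,0.3,0],[0,0,0,0],[0,0,0,0]]]' -1
```

```text
clock: 15.83
eef_pos: [631.0, 117.2, -11.0]
tool_rot: [-3.135, -0.0, -3.06]
force: [0.7, -12.6, 3.0]
width: -0.1
gripper_force: 6.2
clock: 16.83
eef_pos: [541.4, 221.6, -11.2]
tool_rot: [3.137, 0.0, -3.052]
force: [0.5, 1.0, -0.1]
width: -0.1
gripper_force: 0.0
clock: 17.33
eef_pos: [541.8, 214.2, -27.1]
tool_rot: [-3.141, -0.002, -3.059]
force: [-0.9, 0.3, 0.7]
width: 71.9
gripper_force: 0.0
```

```bash
python3 -m crank '[[[-0.5,0,0,0],[-0.4,0,0,0],[-0.3,0,0,0],[-0.2,0,0,0],[-0.15,0,0,0],[0,0,0,0]]]'
python3 -m crank '[[[-0.08,0,0,0],[-0.08,0,0,0]]]'
python3 -m crank '[[[-0.06,0,0,0],[-0.06,0,0,0]]]'
```

```text
clock: 17.83
eef_pos: [581.5, 218.9, -26.2]
tool_rot: [3.142, 0.0, -3.058]
force: [0.4, -0.3, 0.8]
width: 85.3
gripper_force: 0.0
clock: 18.0
eef_pos: [584.3, 219.4, -26.3]
tool_rot: [-3.141, -0.001, -3.057]
force: [-0.2, 0.7, -0.1]
width: 85.7
gripper_force: 0.0
clock: 18.17
eef_pos: [587.8, 219.7, -26.2]
tool_rot: [3.142, -0.0, -3.057]
force: [-0.3, 0.3, -0.5]
width: 85.4
gripper_force: 0.0
```

```bash
python3 -m crank '[[[-0.06,0,0,0],[-0.06,0,0,0]]]'
python3 -m crank '[[[-0.06,0,0,0],[-0.06,0,0,0],[0,0,0,0]]]'
```

```text
clock: 18.33
eef_pos: [587.6, 219.6, -26.5]
tool_rot: [-3.141, -0.006, -3.057]
force: [-8.0, -1.2, 4.9]
width: 85.3
gripper_force: 4.3
clock: 18.58
eef_pos: [587.2, 219.6, -26.9]
tool_rot: [-3.14, -0.012, -3.056]
force: [-11.7, -1.2, 7.8]
width: 85.2
gripper_force: 6.0
```

Same seating distance as before (x'≈-85), so the carton is flat on the rail. I back off, raise and check.

```bash
python3 -m crank '[[[0.4,0,0,0],[0.8,0,0,0],[0.8,0,0,0],[0.8,0,0,0],[0,0,-0.8,0],[0,0,-0.8,0],[0,0,-0.8,0],[0,0,-0.8,0],[0,0,-0.8,0],[0,0,-0.8,0],[0,-0.9,-0.8,0],[0,-0.9,0,0]]]'
python3 - <<'E'
from h import *
ims=[];V=[]
for n in("scene","side"):
    d=ctrl.get_image(n)
    im=cv2.resize(d["img"][:,:,::-1],None,fx=4,fy=4,interpolation=cv2.INTER_CUBIC)
    u=proj(d,[640,240,20])[0]*4; x,y=int(u[0]),int(u[1]); ims.append(im[y-250:y+250,x-200:x+200])
    m=near(n,d,"carton",(635,215),120)
    if m is not None: V.append((d,m))
    for t in("bowl","cruet","mill"): print(t,[np.round(ray(d,p["position"])).tolist() for p in ctrl.place_of(n,t)][:1])
for v in [V]+[[q] for q in V]: print(np.round(fit(v,(66,180,50),(632,215,.08))[0],3))
cv2.imwrite("pics/g.png",np.hstack(ims))
E
```

```text
clock: 19.58
eef_pos: [530.8, 171.6, 117.6]
tool_rot: [3.139, 0.008, -3.054]
force: [0.2, -0.5, -0.4]
width: 85.1
gripper_force: 0.0
bowl [[655.0, -218.0, 0.0]]
cruet [[504.0, 395.0, 0.0]]
mill [[513.0, -346.0, 0.0]]
bowl [[648.0, -233.0, 0.0]]
cruet [[504.0, 391.0, 0.0]]
mill [[528.0, -351.0, 0.0]]
[6.29523e+02 2.16231e+02 7.40000e-02]
[6.19881e+02 2.14716e+02 7.50000e-02]
[6.33023e+02 2.19559e+02 7.00000e-02]
```

View pics/g.png

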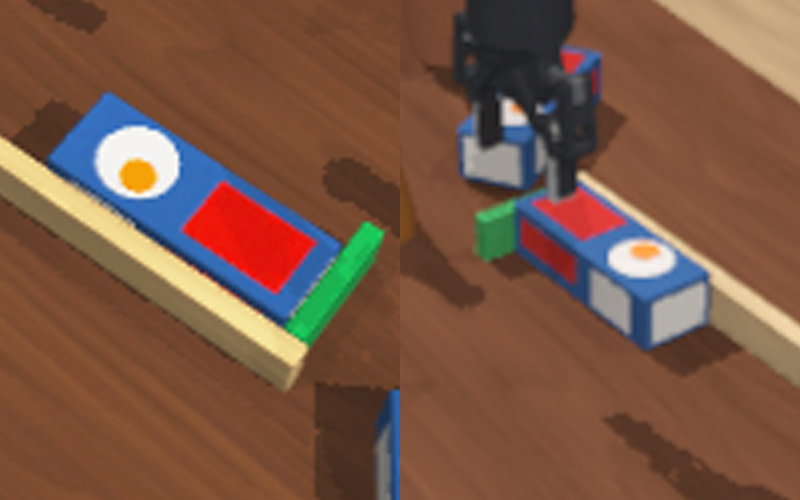

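The picture shows the carton flat along the rail, with its end at the green stop (panel (315,290)) and only the 10 mm band above the fences visible. The bowl, cruet and mill are where they stood, so I hand in.

```bash
python3 -c "
from cell import ctrl
print(ctrl.finish_job())"
```

```text
the job is handed in; nothing more can be done
None
```

The blue rice carton is lying flat in the corner, with its long side against the back rail and its end against the green stop. The bowl, cruet and mill were left where they stood, and the job is handed in at about 20 s.

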